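# Close and lock the wheel showcase

### The arm

A 6-joint arm with a two-finger parallel gripper is mounted at the origin on the work surface. World frame = base frame: x ahead of the robot, y to its left, z up, the work surface at z = 0. Lengths are in m, angles in rad, forces in N, time in s.
With the tool pointing down it reaches from about 0.375 to 0.925 m from the base axis. Payload 5.7 kg.
Tool frame: the origin (TCP) lies on the mounting face of the last link; the fingertips stand 182 mm ahead of it and the grasp point (between the pads) lies 163 mm ahead of it (ctrl.grasp_offset is the distance from the TCP to the grasp point, in m); z points along the fingers, y is the line along which they close (so a half turn about z gives the same grasp; the last joint's range is limited). The gripper opens to 88 mm and grips with 3 to 60 N. Pads are 20 mm wide; open, the fingers measure 115 mm over their backs; the gripper's body (75 mm by 178 mm) begins 61 mm behind the grasp point.
Start: joints at [1.041, 0.359, 1.51, -0, 1.272, -0.115], TCP at [0.242, 0.549, 0.405] pointing down, gripper open.
Joint ranges: [-2.97, 2.97], [-1.01, 2.36], [0.21, 2.38], [-0.96, 4.11], [0.2, 2.71], [-2.98, 2.98]. Speed limits (rad/s): [2.39, 2.39, 3.14, 3.14, 3.14, 3.14].

### API

Orientations are given as a rotation vector (axis times angle).
In Python, from workcell import ctrl gives the robot as it stands.
- The arm moves only by the tool arm_command, never from a script. Its arguments are lists of equal length, an entry for each row: "offset": the shift along the tool's x, y, z in units of 0.05 m (1.0 is 0.05 m), a list of three; "roll": the turn about the tool's z in units of 2 rad (1.0 is 2 rad); "fingers": the opening, from -1 (shut) to 1 (fully open). In form: {"offset": [[dx, dy, dz], ...], "roll": [roll, ...], "fingers": [fingers, ...]}. A call has exactly 8 rows; each row shifts and turns the commanded pose from where the row before left it, along the tool's axes as they then stand; what a row does not reach is not made up. A row lasts 1/8 s, in which the tool goes at most 62.5 mm and 10.7 degrees, less where a joint would pass 70% of its speed; a pose out of reach is approached as far as the arm can. A call with a number of a shift or a turn outside -1 to 1 is refused whole. A call with a gripper value outside its range is refused whole. The fingers move at their own pace and stop on an object; "grip_force" is the grip in N (left out, the last holds). Time passes only in rows, so rows that do not move let the fingers close, or fill a call up. It gives the time, the measured TCP pose, the force, the opening and the grip force at its end, in the units of the state.
- ctrl.state(): the state, without advancing time (a new reading comes with each control period).
- ctrl.camera(name): name is "scene" or "top" or "wrist"; returns a dict with "image" (420x560x3 uint8, red, green, blue), "K" (3x3 intrinsics, pixels), "eye" and "attitude" of the camera in the world. Camera axes: x right, y down, z forward; pixel columns grow to the right and rows downward; lengths in m; the calibration is good to about 2 mm. The wrist camera is an equidistant fisheye: a pixel r from the principal point sees the ray r / f radians off the axis. A picture is of the moment at which its call begins. There is no depth.
- ctrl.finish_job(): hands the job in; it is judged then, once.
The state is a dict: "t": time; "qpos": joint angles; "qvel": joint speeds; "joint_torque": joint torques, N m; "eef_pos": TCP position; "tcp_rot": TCP orientation; "force": force on the tool from outside, world axes, zero at the start; "torque": the same for the moment, N m; "opening": finger opening in m; "finger_force": force on a finger pad.
Only numpy, scipy, OpenCV 4.12 (cv2) and the standard library are available. Lean on these libraries where they do the work, as an engineer would, in place of code of your own. Each camera call takes 0.05 s, during which the arm holds its last target. There are 200 camera calls.

### The job

One of the two cream wheels in the open end of the display riser was left standing on its tread, too tall for the sliding glass door: tip it over so that it lies flat on the riser's floor like its mate, then slide the door along its track, without slamming it, until it is fully shut against the end frame. Then flip the chrome toggle over and press it fully down, so that its lip hooks behind the door's pull bar. Leave the other wheel where it lies, and the jar, tin and wax bar on the counter where they are.

Things in the scene. Friction and masses are not known exactly. Their poses are not given: they have to be found in the camera images.
- case: the display riser: a low cherry showcase, fixed, 270 mm (its x) by 468 mm (its y) by 80 mm high; -x side towards the robot, turned up to 0.25 rad. Origin on the counter under the middle of its inside. Inside: x -123 to +123, y -208 to +208 mm, floor 22 mm above the counter. Fixed glass covers its half from y -2 mm on; the sliding door runs above that, in tracks along both long sides
- end_frame (a point): middle of the top inner edge of the end frame, the fixed 40 mm wide cherry bar across the riser's -y end, which the door shuts against and which carries the toggle: riser x 0, y -208 mm, 78 mm above the counter. The door's two aluminium tracks beside the opening are 80 mm high, their inner lips at riser x -114 and +114 mm
- door (a joint): the glass door's place in m: 0 = shut against the end frame, growing as it slides open along riser +y, up to 0.190; starts 0.135 to 0.185. Black steel rim with clear glass, 242 (riser x) by 216 (y) by 6 mm, 66 to 72 mm above the counter, so 44 mm is free under it. It stays where it is left; 3 to 4 N slides it slowly
- door_pull (a point): middle of the top of the door's pull bar, an upright aluminium bar 100 mm long (riser x) and 8 mm thick (riser y), from 72 to 88 mm above the counter, standing on the door, its middle 18 mm behind the door's leading edge; with the door shut it is at riser x 0, y -188 mm. Push the door shut on the bar's +y face
- toggle (a joint): angle in rad of the chrome toggle about a level pin along riser x: 0 = locked, arm level over the door pointing to riser +y, lip down behind the pull bar; pi/2 = upright; starts at 1.95 to 2.3, leaning outwards (riser -y). It stays where it is left; 1 to 2 N at its end turns it. Its lip lands on top of the bar if the door stands more than about 6 mm open
- toggle_pivot (a point): middle of the toggle's pin, fixed on the end frame: riser x 0, y -232 mm, 98 mm above the counter, between two cheeks 24 mm wide over all and 104 mm high
- toggle_tab (a point): top of the thumb tab at the end of the toggle's arm: 59 mm along the arm from the pin, 16 mm off its middle line. Arm 62 mm long, 12 wide, 7 thick; the tab, 20 mm wide and 6 thick, stands 12 mm up from the arm's upper side (the outer side while it leans open); the lip hangs 19 mm below the pin line, 52 to 58 mm along the arm
- wheel: the cream skate wheel that stands on its tread in the riser: 54 mm diameter, 32 wide, flat tread 18 wide, faces 42 mm, 0.08 to 0.13 kg. Origin at its centre; its own x is the axle, level and within 0.2 rad of riser x at the start, at riser x -50 to -20, y -172 to -145 mm. It can roll along riser y. Tipped to riser +x it lands about 40 mm on. Flat, its centre is 16 mm above the floor
- mate: the other cream wheel, same size, lying flat on the riser's floor at its far (+x) side: centre at riser x 86 to 92, y -172 to -145 mm; origin at its centre, its own z is the axle. Leave it
- nut_jar: brass axle nut jar, 60 mm diameter, 70 mm high with its lid knob, standing on the counter off the riser's -y end; origin under its centre. Leave it
- bearing_tin: round steel bearing tin, 66 mm diameter, 23 mm high, on the counter off the riser's -y end; origin under its centre. Leave it
- wax_bar: bar of cream wax 75 by 35 by 22 mm on the counter near the robot; origin under its centre. Leave it
Things that resemble listed ones, but are neither listed nor needed, are in the scene too. Leave any blue look-alike of the wheel alone.

How it is judged:
By the outcome, as a careful person would: the job done as asked, in the order asked, and still so for the second after the job is handed in, with the robot touching nothing.
It also fails if it takes over 51 s, if anything falls off the work surface, if the arm or the gripper's body presses on something with over 40 N, if the wrist force passes 120 N, or if a joint passes its speed limit or range.

## Working session

There is one attempt and no reset: what is moved stays moved. The work goes in short steps, Python scripts to look and compute and a tool call to move; the robot and the scene stay as the last step left them, time stands still between calls to the robot, and variables do not carry over. Pictures are saved under pics/ and viewed, at most 10 in all, crops included, and the job is handed in when it is done.

Besides the shell and the picture viewer there is one more tool, called after "Call:" as a command line: name --pt "numbers of a row" for each row, then --argument value for the rest. arm_command: Moves the arm, as the interface text tells. Shifts and turns lie within -1 to 1; 1 stands for 0.05 m of shift or 2 rad of turn. Its arguments: {"type":"object","properties":{"offset":{"type":"array","items":{"type":"array","items":{"type":"number"}}},"roll":{"type":"array","items":{"type":"number"}},"fingers":{"type":"array","items":{"type":"number"}},"grip_force":{"type":"number"}},"required":["offset","roll","fingers"]}

```bash
mkdir -p pics; ls
cat > h.py <<'E'
from workcell import ctrl
import numpy as np, cv2
from scipy.spatial.transform import Rotation as R
def att(c):
    a=np.array(c["attitude"],float)
    return a if a.shape==(3,3) else (R.from_rotvec(a).as_matrix() if a.size==3 else R.from_quat(a).as_matrix())
def ray(c,u,v,fish=False):
    K=np.array(c["K"]);x=(u-K[0,2])/K[0,0];y=(v-K[1,2])/K[1,1]
    if fish:
        r=np.hypot(x,y);d=np.array([np.sin(r)*x/r,np.sin(r)*y/r,np.cos(r)])
    else: d=np.array([x,y,1.])
    d=att(c)@d
    return np.array(c["eye"]),d/np.linalg.norm(d)
def onz(c,u,v,z,fish=False):
    e,d=ray(c,u,v,fish);return e+d*(z-e[2])/d[2]
def tri(*rs):
    A=sum(np.eye(3)-np.outer(d,d) for e,d in rs);b=sum((np.eye(3)-np.outer(d,d))@e for e,d in rs)
    return np.linalg.solve(A,b)
def save(c,n,box=None,s=1):
    im=c["image"][:,:,::-1]
    if box: im=im[box[1]:box[3],box[0]:box[2]]
    cv2.imwrite("pics/"+n,cv2.resize(im,None,fx=s,fy=s,interpolation=cv2.INTER_CUBIC))
E
python3 - <<'E'
from h import *
import pickle
cs={n:ctrl.camera(n) for n in("scene","top","wrist")}
pickle.dump(cs,open("c0.pkl","wb"))
for n,c in cs.items(): print(n,c["K"],c["eye"],c["attitude"])
a=np.hstack([cs["top"]["image"],cs["scene"]["image"]])[:,:,::-1]
cv2.imwrite("pics/top.png",cv2.resize(cs["top"]["image"][:,:,::-1],(784,588)))
cv2.imwrite("pics/scene.png",cv2.resize(cs["scene"]["image"][:,:,::-1],(784,588)))
print(ctrl.state(),ctrl.grasp_offset)
E
```

```text
pics
scene [[403.25698264   0.         272.67179205]
 [  0.         403.25698264 210.03164444]
 [  0.           0.           1.        ]] [ 1.00794183 -0.36684006  0.86721862] [-2.18846134 -1.21651712  0.45557927]
top [[407.51251848   0.         276.33043022]
 [  0.         407.51251848 210.60212224]
 [  0.           0.           1.        ]] [ 0.33367037 -0.05392498  1.10866838] [-2.15407948  2.12216293 -0.1467776 ]
wrist [[325.1922621    0.         284.21165414]
 [  0.         325.1922621  210.57241221]
 [  0.           0.           1.        ]] [0.17392757 0.57825437 0.38407718] [2.43115942 1.5860247  0.21881462]
{'t': 0.15, 'qpos': array([ 1.04090026e+00,  3.59349891e-01,  1.51117908e+00,  3.04211319e-05,
        1.27252303e+00, -1.15108100e-01]), 'qvel': array([ 0.00027976, -0.00149709, -0.00284641, -0.0005476 , -0.00132956,
       -0.00130267]), 'joint_torque': array([ 7.42337306e-04, -5.15758216e+01, -2.71009701e+01,  6.73061097e-02,
        3.06084962e-02, -8.66610412e-05]), 'eef_pos': array([0.24166277, 0.54887786, 0.40399817]), 'tcp_rot': array([-6.46799404e-01, -3.07378775e+00,  2.15933543e-03]), 'force': array([-0.5158765 ,  0.86410735,  0.20669071]), 'torque': array([-0.00106026, -0.03437502,  0.02236489]), 'finger_force': 0.0, 'opening': 0.08760357935673745} 0.1633
```

View pics/top.png

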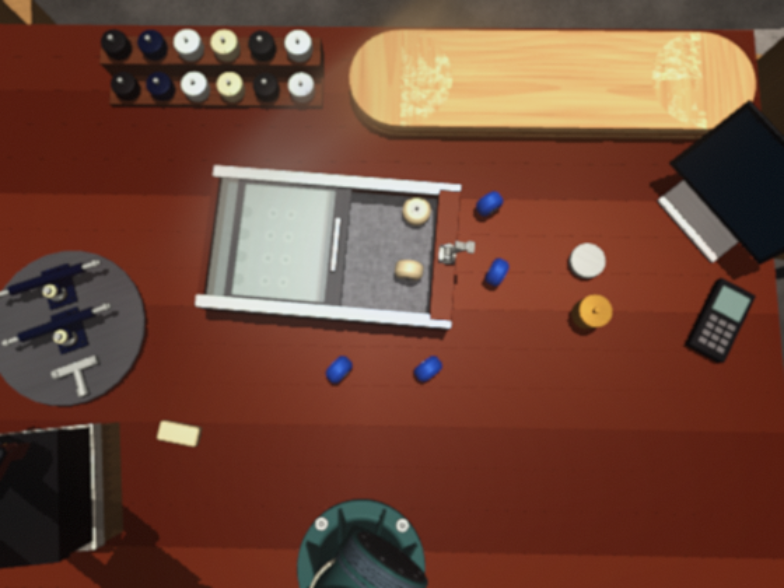

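View pics/scene.png

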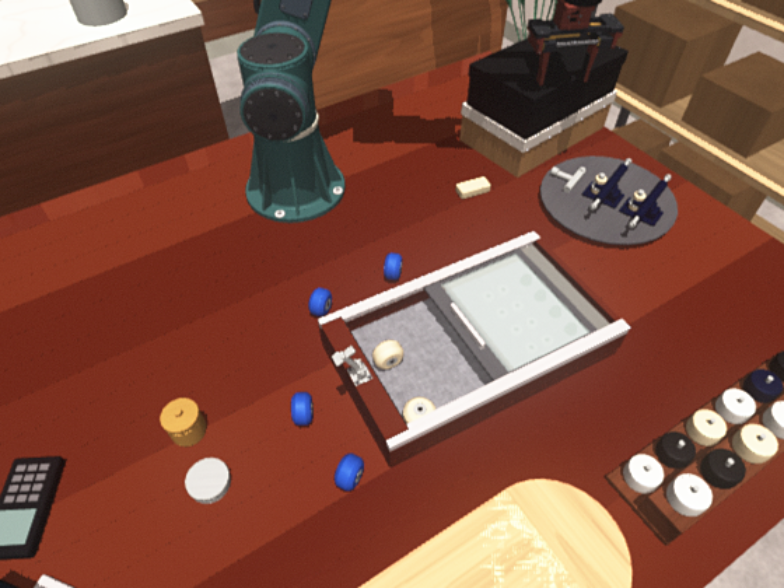

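The top view shows the riser at about (200–460, 170–328), with the door open, the standing wheel at (409,269) and its mate at (416,211). The toggle is at (450,253), leaning outwards. The scene view agrees. Next I'll enlarge both.

Run:
```python
from h import *
import pickle
cs=pickle.load(open("c0.pkl","rb"))
save(cs["top"],"topz.png",(139,112,359,242),3.6)
save(cs["scene"],"scz.png",(221,162,457,334),3.3)
```

```text
(no output)
```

View pics/topz.png

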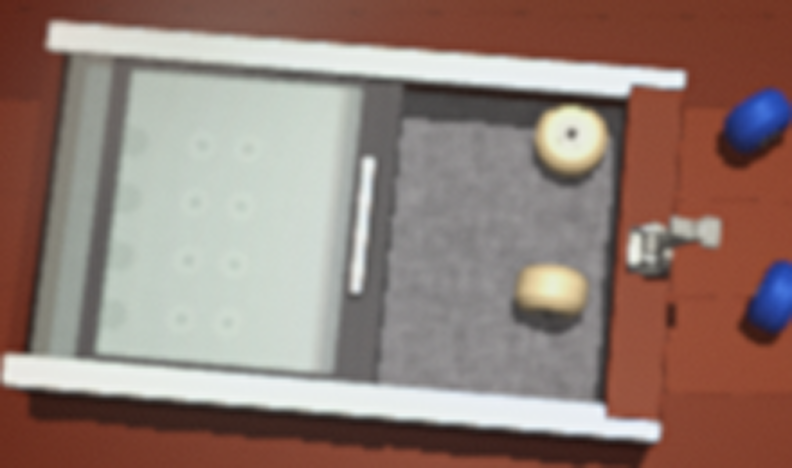

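View pics/scz.png

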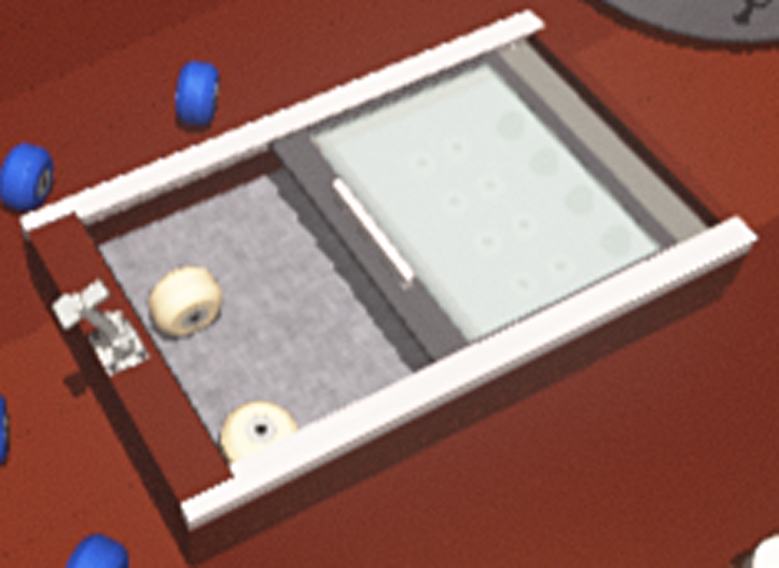

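The top crop shows the track's outer corners at (48,22), (686,72) and (658,435). The pull bar runs from (368,157) to (356,293), and the standing wheel is at (552,290). The scene crop has the matching corners at (22,222), (528,12), (757,237) and (187,515), with the bar from (337,181) to (409,283).

```bash
cat > m.py <<'E'
from h import *
import pickle
from scipy.optimize import least_squares
cs=pickle.load(open("c0.pkl","rb"));T,S=cs["top"],cs["scene"]
t=lambda u,v:ray(T,139+(u+.5)/3.6-.5,112+(v+.5)/3.6-.5)
s=lambda u,v:ray(S,221+(u+.5)/3.3-.5,162+(v+.5)/3.3-.5)
pts={(.135,-.248,.08):(t(686,72),s(187,512)),(-.135,-.248,.08):(t(658,436),s(22,220)),
(-.135,.22,.08):(t(3,380),s(528,12)),(.135,.22,.08):(t(48,22),s(757,235))}
for k,(a,b) in pts.items(): print(k,tri(a,b).round(4))
def res(p):
    o=[];Rz=R.from_rotvec([0,0,p[2]]).as_matrix()
    for k,rs in pts.items():
        w=Rz@np.array(k)+[p[0],p[1],0]
        for e,d in rs: o+=list(np.cross(w-e,d))
    return o
f=least_squares(res,[.5,0,0]);p=f.x;print(p,np.array(f.fun).reshape(-1,2,3).round(4).tolist())
Rz=R.from_rotvec([0,0,p[2]]).as_matrix()
for n,a,b in [("pull+",t(368,157),s(409,281)),("pull-",t(356,293),s(338,181)),("wheel",t(553,287),s(185,300)),("mate",t(571,134),s(260,429)),
 ("tab",t(710,232),s(75,305)),("piv",t(650,250),s(118,343))]:
    w=tri(a,b);print(n,w.round(4),"riser",(Rz.T@(w-[p[0],p[1],0])).round(4))
E
python3 m.py
```

```text
(0.135, -0.248, 0.08) [ 0.6981 -0.1757  0.0841]
(-0.135, -0.248, 0.08) [ 0.4334 -0.1557  0.0772]
(-0.135, 0.22, 0.08) [0.4661 0.3094 0.0784]
(0.135, 0.22, 0.08) [0.7331 0.2939 0.0783]
[ 0.58376142  0.08161102 -0.07106775] [[[-0.0002, 0.0009, -0.0002], [-0.0001, 0.0042, 0.0011]], [[0.0012, -0.0018, 0.0003], [-0.0005, -0.003, -0.0004]], [[-0.0011, -0.0015, -0.0007], [-0.0023, -0.0016, 0.0003]], [[0.002, 0.0012, 0.0012], [0.0003, 0.0004, 0.0002]]]
pull+ [0.6319 0.0533 0.0808] riser [ 0.0501 -0.0248  0.0808]
pull- [0.5322 0.0606 0.0841] riser [-0.05   -0.0246  0.0841]
wheel [ 0.5442 -0.0815  0.052 ] riser [-0.0279 -0.1655  0.052 ]
mate [ 0.6605 -0.0938  0.0519] riser [ 0.089  -0.1695  0.0519]
tab [ 0.5646 -0.1806  0.1505] riser [-0.0004 -0.2629  0.1505]
piv [ 0.5663 -0.1497  0.0812] riser [-0.001  -0.232   0.0812]
```

```bash
cat > g.py <<'E'
from h import *
P=np.array([.58376,.08161,0]);YAW=-.07107
RZ=R.from_rotvec([0,0,YAW]).as_matrix()
def riser(s=None):
    s=s or ctrl.state(); M=R.from_rotvec(s["tcp_rot"]).as_matrix()
    tip=np.array(s["eef_pos"])+M[:,2]*.182
    return RZ.T@(tip-P), (np.arctan2(M[1,1],M[0,1])-YAW), M
def show():
    s=ctrl.state();r,a,M=riser(s)
    print("t",round(s["t"],2),"tip riser mm",(r*1e3).round(1),"yawerr",round(a,4),"Friser",(RZ.T@s["force"]).round(2),"open",round(s["opening"],4),"toolz",M[:,2].round(4),"j6",s["qpos"][5].round(2))
E
python3 - <<'E'
from g import *
show()
r,a,M=riser(); tgt=RZ@np.array([-.073,-.1655,.15])+P
cur=RZ@r+P; print(tgt); d=(tgt-cur); n=16
for i in range(n):
    print((M.T@(d/n)/.05).round(3)); 
    if i<8: M=M@R.from_rotvec([0,0,.154]).as_matrix()
E
```

```text
t 0.15 tip riser mm [-374.5  441.6  222. ] yawerr 1.2271 Friser [-0.58  0.83  0.21] open 0.0876 toolz [-8.0e-04 -1.2e-03 -1.0e+00] j6 -0.12
[ 0.4991921  -0.07828847  0.15      ]
[-0.611 -0.587  0.091]
[-0.693 -0.487  0.091]
[-0.76  -0.375  0.091]
[-0.808 -0.254  0.091]
[-0.838 -0.127  0.091]
[-0.847  0.003  0.091]
[-0.837  0.133  0.091]
[-0.806  0.26   0.091]
[-0.757  0.381  0.091]
[-0.757  0.381  0.091]
[-0.757  0.381  0.091]
[-0.757  0.381  0.091]
[-0.757  0.381  0.091]
[-0.757  0.381  0.091]
[-0.757  0.381  0.091]
[-0.757  0.381  0.091]
```

Call:
arm_command --pt "-0.61 -0.59 0.05" --pt "-0.69 -0.49 0.05" --pt "-0.76 -0.38 0.05" --pt "-0.81 -0.25 0.05" --pt "-0.84 -0.13 0.05" --pt "-0.85 0 0.05" --pt "-0.84 0.13 0.05" --pt "-0.81 0.26 0.05" --roll '[0.077, 0.077, 0.077, 0.077, 0.077, 0.077, 0.077, 0.077]' --fingers '[-1, -1, -1, -1, -1, -1, -1, -1]' --grip_force 10

```text
t: 1.15
eef_pos: [0.3703, 0.2333, 0.3845]
tcp_rot: [2.309, 2.13, -0.0]
force: [0.5, -0.4, 0.4]
opening: 0.0115
finger_force: 0.0
```

```bash
python3 -c "from g import *;show()"
```

```text
t 1.15 tip riser mm [-223.7  136.1  202.5] yawerr -0.0098 Friser [ 0.51 -0.36  0.37] open 0.0115 toolz [-1.e-04 -1.e-04 -1.e+00] j6 0.49
```

Call:
arm_command --pt "-0.85 0.42 0" --pt "-0.85 0.42 0" --pt "-0.85 0.42 0" --pt "-0.85 0.42 0.1" --pt "-0.85 0.42 0.2" --pt "-0.8 0.42 0.3" --pt "-0.6 0.3 0.3" --pt "-0.35 0.17 0.2" --roll '[-0.005, 0, 0, 0, 0, 0, 0, 0]' --fingers '[-1, -1, -1, -1, -1, -1, -1, -1]'

```text
t: 2.15
eef_pos: [0.4993, -0.0762, 0.3288]
tcp_rot: [-2.295, -2.145, 0.001]
force: [1.2, -0.3, 0.8]
opening: 0.0004
finger_force: 0.0
```

Run:
```python
from g import *
show()
c=ctrl.camera("wrist"); save(c,"w1.png",None,1.4); import pickle; pickle.dump(c,open("w1.pkl","wb"))
```

```text
t 2.15 tip riser mm [ -73.1 -163.4  146.8] yawerr 0.0036 Friser [ 1.26 -0.24  0.85] open 0.0004 toolz [-7.e-04  1.e-04 -1.e+00] j6 -0.22
```

View pics/w1.png

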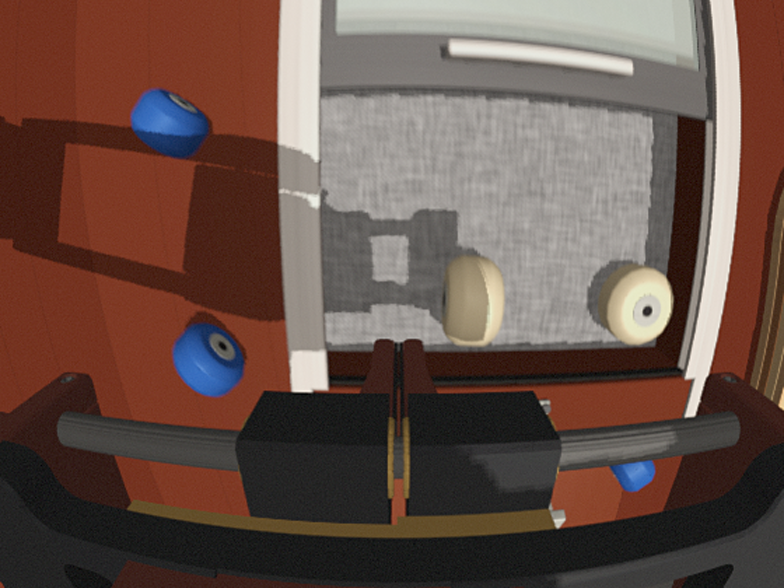

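The wrist view shows the standing wheel at about (473,300), its mate at (638,305), and the shut fingertips at (398,345), just left of the wheel. I'll check the wheel's y from here.

Run:
```python
from g import *
import pickle
c=pickle.load(open("w1.pkl","rb"))
for n,u,v,z in [("wheeltop",480,301,.07),("wheelmid",470,301,.052),("mate",647,311,.054),("pull",540,55,.088)]:
    w=onz(c,u/1.4,v/1.4,z,True);print(n,(1e3*RZ.T@(w-P)).round(1))
```

```text
wheeltop [ -27.3 -160.2   70. ]
wheelmid [ -29.9 -165.6   52. ]
mate [  90.6 -171.8   54. ]
pull [ -2.9 -28.4  88. ]
```

Call:
arm_command --pt "0 0 0.4" --pt "0 0 0.45" --pt "0 0 0.4" --pt "0 0 0.3" --pt "0 0 0.2" --pt "0 0.05 0" --pt "0 0.1 0" --pt "0 0.1 0" --roll '[-0.002, 0, 0, 0, 0, 0, 0, 0]' --fingers '[-1, -1, -1, -1, -1, -1, -1, -1]'

```text
t: 3.2
eef_pos: [0.5123, -0.0757, 0.2428]
tcp_rot: [2.288, 2.151, 0.001]
force: [0.4, -1.0, -0.3]
opening: 0.0005
finger_force: 0.0
```

```bash
python3 -c "from g import *;show()"
```

```text
t 3.2 tip riser mm [ -59.9 -162.1   60.8] yawerr 0.0091 Friser [ 0.5 -1.  -0.3] open 0.0005 toolz [ 1.4e-03 -5.0e-04 -1.0e+00] j6 -0.22
```

Call:
arm_command --pt "-0.03 0.06 0" --pt "0 0.06 0" --pt "0 0.06 0" --pt "0 0.06 0" --pt "0 0.06 0" --pt "0 0.06 0" --pt "0 0.06 0" --pt "0 0.06 0" --roll '[0.0045, 0, 0, 0, 0, 0, 0, 0]' --fingers '[-1, -1, -1, -1, -1, -1, -1, -1]'

```text
t: 4.2
eef_pos: [0.5355, -0.0788, 0.2422]
tcp_rot: [2.299, 2.141, -0.0]
force: [-0.9, -0.2, -0.3]
opening: 0.0008
finger_force: 0.0
```

Run:
```python
from g import *
show()
c=ctrl.camera("wrist"); save(c,"w2.png",(200,120,520,300),2.4); import pickle; pickle.dump(c,open("w2.pkl","wb"))
```

```text
t 4.2 tip riser mm [ -36.7 -163.4   60.2] yawerr 0.0001 Friser [-0.89 -0.23 -0.27] open 0.0008 toolz [ 0.e+00 -1.e-04 -1.e+00] j6 -0.2
```

View pics/w2.png

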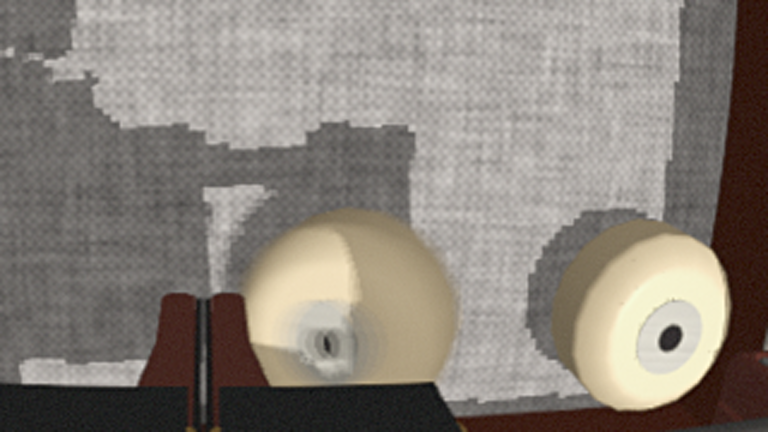

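The wheel's hub face now shows at (327,343), so it has tipped. I'll push a little further, lift off and check that it lies flat.

Call:
arm_command --pt "0 0.06 0" --pt "0 0.06 0" --pt "0 0.06 0" --pt "0 0 0" --pt "0 0 -0.3" --pt "0.3 0 -0.5" --pt "0.6 0 -0.4" --pt "0.6 0 -0.2" --roll '[0, 0, 0, 0, 0, 0, 0, 0]' --fingers '[-1, -1, -1, -1, -1, -1, -1, -1]'

```text
t: 5.25
eef_pos: [0.55, -0.004, 0.3145]
tcp_rot: [2.298, 2.139, 0.003]
force: [-0.7, 0.3, -0.3]
opening: 0.0005
finger_force: 0.0
```

Run:
```python
from g import *
import pickle
c=pickle.load(open("w2.pkl","rb")); w=onz(c,336.2,262.7,.054,True);print((1e3*RZ.T@(w-P)).round(1))
show()
a=ctrl.camera("top");b=ctrl.camera("scene");pickle.dump((a,b),open("c3.pkl","wb"))
im=np.hstack([cv2.resize(x["image"][y0:y0+120,x0:x0+120,::-1],(390,390),interpolation=cv2.INTER_CUBIC) for x,x0,y0 in((a,230,130),(b,240,200))])
cv2.imwrite("pics/both3.png",im)
```

```text
[  -6.5 -168.    54. ]
t 5.25 tip riser mm [-27.1 -87.9 132.5] yawerr -0.0007 Friser [-0.71  0.26 -0.29] open 0.0005 toolz [ 2.6e-03 -4.0e-04 -1.0e+00] j6 -0.06
```

View pics/both3.png

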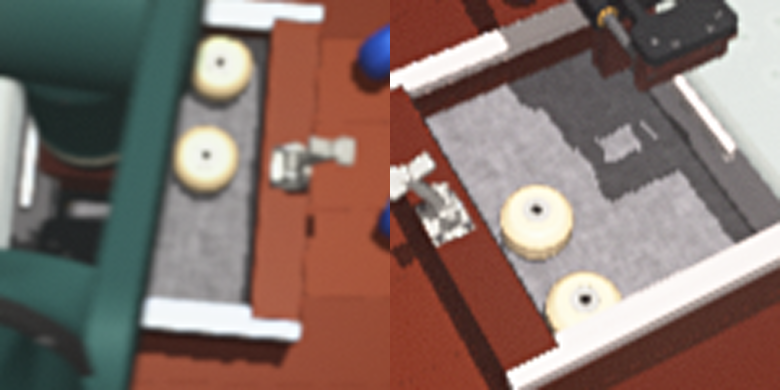

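Both views show the wheel lying flat, with its hub at (206,155) in the top crop and (537,210) in the scene crop, clear of its mate. Next is the door.

Call:
arm_command --pt "0.4 0.14 0" --pt "0.5 0.2 0" --pt "0.5 0.2 0" --pt "0.4 0 0" --pt "0.22 0 0.3" --pt "0 0 0.35" --pt "0 0 0.25" --pt "0 0 0.13" --roll '[0, 0, 0, 0, 0, 0, 0, 0]' --fingers '[-1, -1, -1, -1, -1, -1, -1, -1]'

```text
t: 6.35
eef_pos: [0.5831, 0.0936, 0.2591]
tcp_rot: [-2.299, -2.139, 0.003]
force: [-0.3, 0.2, 0.6]
opening: 0.0004
finger_force: 0.0
```

```bash
python3 -c "from g import *;show()"
```

```text
t 6.35 tip riser mm [-2.  11.8 77.1] yawerr -0.0007 Friser [-0.28  0.18  0.59] open 0.0004 toolz [-2.4e-03 -3.0e-04 -1.0e+00] j6 0.11
```

Call:
arm_command --pt "-0.1 0.04 0" --pt "-0.15 0 0" --pt "-0.12 0 0" --pt "-0.12 0 0" --pt "-0.2 0 0" --pt "-0.25 0 0" --pt "-0.25 0 0" --pt "-0.25 0 0" --roll '[0, 0, 0, 0, 0, 0, 0, 0]' --fingers '[-1, -1, -1, -1, -1, -1, -1, -1]'

```text
t: 7.35
eef_pos: [0.5807, 0.0214, 0.2608]
tcp_rot: [2.299, 2.141, 0.0]
force: [1.2, 3.2, 2.4]
opening: 0.0003
finger_force: 1.5
```

```bash
python3 -c "from g import *;show()"
```

```text
t 7.35 tip riser mm [  1.3 -60.3  78.8] yawerr -0.0001 Friser [0.94 3.3  2.42] open 0.0003 toolz [ 5.e-04 -0.e+00 -1.e+00] j6 -0.01
```

Call:
arm_command --pt "-0.25 0 0" --pt "-0.25 0 0" --pt "-0.25 0 0" --pt "-0.25 0 0" --pt "-0.25 0 0" --pt "-0.2 0 0" --pt "-0.15 0 0" --pt "-0.1 0 0" --roll '[0, 0, 0, 0, 0, 0, 0, 0]' --fingers '[-1, -1, -1, -1, -1, -1, -1, -1]'

```text
t: 8.35
eef_pos: [0.5745, -0.063, 0.2606]
tcp_rot: [-2.299, -2.141, 0.0]
force: [1.4, 2.4, 1.6]
opening: 0.0005
finger_force: 1.4
```

```bash
python3 -c "from g import *;show()"
```

```text
t 8.35 tip riser mm [   1.  -144.9   78.6] yawerr -0.0001 Friser [1.24 2.5  1.61] open 0.0005 toolz [-1.e-04 -1.e-04 -1.e+00] j6 -0.16
```

Call:
arm_command --pt "-0.08 0 0" --pt "-0.08 0 0" --pt "-0.07 0 0" --pt "-0.06 0 0" --pt "-0.06 0 0" --pt "-0.05 0 0" --pt "-0.04 0 0" --pt "-0.03 0 0" --roll '[0, 0, 0, 0, 0, 0, 0, 0]' --fingers '[-1, -1, -1, -1, -1, -1, -1, -1]'

```text
t: 9.35
eef_pos: [0.5728, -0.086, 0.2606]
tcp_rot: [-2.299, -2.141, 0.0]
force: [2.6, 2.2, 0.1]
opening: 0.0004
finger_force: 1.3
```

```bash
python3 -c "from g import *;show()"
```

```text
t 9.35 tip riser mm [   1.  -168.    78.6] yawerr 0.0001 Friser [2.42 2.37 0.09] open 0.0004 toolz [-3.e-04 -0.e+00 -1.e+00] j6 -0.2
```

Call:
arm_command --pt "-0.02 0 0" --pt "-0.02 0 0" --pt "-0.02 0 0" --pt "-0.02 0 0" --pt "-0.02 0 0" --pt "-0.02 0 0" --pt "-0.02 0 0" --pt "-0.02 0 0" --roll '[0, 0, 0, 0, 0, 0, 0, 0]' --fingers '[-1, -1, -1, -1, -1, -1, -1, -1]'

```text
t: 10.35
eef_pos: [0.5724, -0.0922, 0.2607]
tcp_rot: [-2.298, -2.138, -0.004]
force: [4.1, 13.2, 0.2]
opening: 0.0005
finger_force: 7.1
```

```bash
python3 -c "from g import *;show()"
```

```text
t 10.35 tip riser mm [   1.  -173.5   78.7] yawerr -0.0013 Friser [ 3.14 13.41  0.23] open 0.0005 toolz [ 2.e-04  4.e-03 -1.e+00] j6 -0.21
```

Call:
arm_command --pt "0.1 0 0" --pt "0.15 0 -0.3" --pt "0 0 -0.6" --pt "0 0 -0.6" --pt "0 0 -0.5" --pt "-0.4 -0.02 -0.15" --pt "-0.8 0 0" --pt "-0.8 0 0" --roll '[0, 0, 0, 0, 0, 0, 0, 0]' --fingers '[-1, -1, -1, -1, -1, -1, -1, -1]'

```text
t: 11.35
eef_pos: [0.5644, -0.183, 0.3681]
tcp_rot: [2.298, 2.142, -0.002]
force: [-0.2, -0.3, -0.5]
opening: 0.0008
finger_force: 0.0
```

Call:
arm_command --pt "-0.8 0 0" --pt "-0.5 0 0" --pt "-0.1 0 0.2" --pt "0 0 0.35" --pt "0 0 0.35" --pt "0 0 0.25" --pt "0 0 0.1" --pt "0 0 0" --roll '[0, 0, 0, 0, 0, 0, 0, 0]' --fingers '[-1, -1, -1, -1, -1, -1, -1, -1]'

```text
t: 12.35
eef_pos: [0.5602, -0.2506, 0.3053]
tcp_rot: [-2.298, -2.141, 0.0]
force: [0.9, -0.5, 0.8]
opening: 0.0002
finger_force: 0.0
```

Run:
```python
from g import *
show()
import pickle
a=ctrl.camera("top");b=ctrl.camera("scene");pickle.dump((a,b),open("c4.pkl","wb"))
im=np.hstack([cv2.resize(x["image"][y0:y0+120,x0:x0+120,::-1],(390,390),interpolation=cv2.INTER_CUBIC) for x,x0,y0 in((a,250,130),(b,215,200))])
cv2.imwrite("pics/both4.png",im)
```

```text
t 12.35 tip riser mm [   0.  -333.   123.3] yawerr 0.0006 Friser [ 0.9  -0.41  0.84] open 0.0002 toolz [-6.e-04  2.e-04 -1.e+00] j6 -0.46
```

View pics/both4.png

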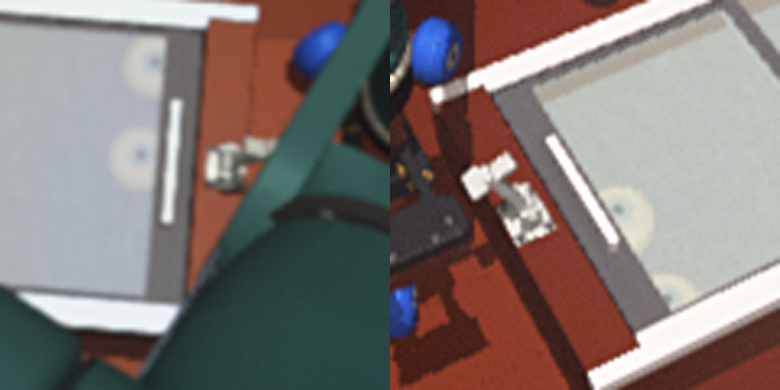

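The door rim stands against the end frame with both wheels under the glass. The toggle, at (490,180) in the right crop, still leans outwards, and the fingers are outside it.

Call:
arm_command --pt "0.2 0 0" --pt "0.3 0 0" --pt "0.25 0 0" --pt "0.12 0 0" --pt "0.12 0 0" --pt "0.15 0 0" --pt "0.15 0 0" --pt "0.15 0 0" --roll '[0, 0, 0, 0, 0, 0, 0, 0]' --fingers '[-1, -1, -1, -1, -1, -1, -1, -1]'

```text
t: 13.45
eef_pos: [0.5652, -0.1786, 0.3056]
tcp_rot: [-2.299, -2.141, -0.0]
force: [0.8, -1.3, 1.4]
opening: 0.0003
finger_force: 0.6
```

```bash
python3 -c "from g import *;show()"
```

```text
t 13.45 tip riser mm [  -0.  -260.9  123.6] yawerr -0.0002 Friser [ 0.92 -1.25  1.41] open 0.0003 toolz [-2.e-04  2.e-04 -1.e+00] j6 -0.35
```

Call:
arm_command --pt "0.1 0 0" --pt "0.1 0 0" --pt "0.1 0 0" --pt "0.1 0 0" --pt "0.1 0 0" --pt "0.1 0 0" --pt "0.1 0 0" --pt "0.04 0 0" --roll '[0, 0, 0, 0, 0, 0, 0, 0]' --fingers '[-1, -1, -1, -1, -1, -1, -1, -1]'

```text
t: 14.45
eef_pos: [0.5679, -0.1418, 0.3057]
tcp_rot: [-2.299, -2.141, -0.0]
force: [0.1, -1.8, 0.2]
opening: 0.0004
finger_force: 0.5
```

```bash
python3 -c "from g import *;show()"
```

```text
t 14.45 tip riser mm [ 1.000e-01 -2.240e+02  1.237e+02] yawerr 0.0003 Friser [ 0.19 -1.79  0.23] open 0.0004 toolz [-0.e+00  1.e-04 -1.e+00] j6 -0.29
```

Call:
arm_command --pt "0.12 0 0" --pt "0.12 0 0" --pt "0.12 0 0" --pt "-0.06 0 0" --pt "0 0 -0.25" --pt "0 0 -0.3" --pt "0.2 0 -0.05" --pt "0.26 0 0" --roll '[0, 0, 0, 0, 0, 0, 0, 0]' --fingers '[-1, -1, -1, -1, -1, -1, -1, -1]'

```text
t: 15.45
eef_pos: [0.5707, -0.1037, 0.3363]
tcp_rot: [2.299, 2.14, 0.001]
force: [0.1, -0.4, 1.0]
opening: 0.0008
finger_force: 0.0
```

```bash
python3 -c "from g import *;show()"
```

```text
t 15.45 tip riser mm [   0.3 -185.8  154.3] yawerr -0.0006 Friser [ 0.14 -0.4   0.96] open 0.0008 toolz [ 1.e-03 -2.e-04 -1.e+00] j6 -0.23
```

Call:
arm_command --pt "0 0 0.1" --pt "0 0 0.1" --pt "0.02 0 0.1" --pt "0.04 0 0.1" --pt "0.04 0 0.1" --pt "0.04 0 0.1" --pt "0.03 0 0.1" --pt "0.03 0 0.05" --roll '[0, 0, 0, 0, 0, 0, 0, 0]' --fingers '[-1, -1, -1, -1, -1, -1, -1, -1]'

```text
t: 16.45
eef_pos: [0.5712, -0.0944, 0.2977]
tcp_rot: [-2.299, -2.141, 0.001]
force: [-0.5, 0.2, 0.1]
opening: 0.0007
finger_force: 0.2
```

```bash
python3 -c "from g import *;show()"
```

```text
t 16.45 tip riser mm [-1.000e-01 -1.765e+02  1.157e+02] yawerr 0.0002 Friser [-0.54  0.15  0.06] open 0.0007 toolz [-5.e-04 -4.e-04 -1.e+00] j6 -0.21
```

Call:
arm_command --pt "0.01 0 0.02" --pt "0.01 0 0.02" --pt "0 0 0.02" --pt "0 0 0.02" --pt "0 0 0.01" --pt "0 0 0.01" --pt "0 0 0" --pt "0 0 0" --roll '[0, 0, 0, 0, 0, 0, 0, 0]' --fingers '[-1, -1, -1, -1, -1, -1, -1, -1]'

```text
t: 17.45
eef_pos: [0.5714, -0.0934, 0.2953]
tcp_rot: [2.298, 2.14, 0.001]
force: [-4.2, 1.1, 17.6]
opening: 0.0004
finger_force: 8.5
```

```bash
python3 -c "from g import *;show()"
```

```text
t 17.45 tip riser mm [   0.4 -175.5  113.3] yawerr 0.0001 Friser [-4.3   0.76 17.56] open 0.0004 toolz [ 1.3e-03 -5.0e-04 -1.0e+00] j6 -0.21
```

Call:
arm_command --pt "0 0 -0.1" --pt "0 0 -0.4" --pt "0 0 -0.8" --pt "0 0 -0.8" --pt "0.5 -0.5 -0.6" --pt "0.8 -0.6 0" --pt "0.8 -0.6 0" --pt "0.4 -0.3 0" --roll '[0, 0, 0, 0, 0, 0, 0, 0]' --fingers '[-1, -1, -1, -1, -1, -1, -1, -1]'

```text
t: 18.45
eef_pos: [0.4787, 0.0401, 0.4282]
tcp_rot: [-2.297, -2.142, -0.0]
force: [0.3, -0.5, -0.2]
opening: 0.0006
finger_force: 0.0
```

Run:
```python
from g import *
show()
import pickle
a=ctrl.camera("top");b=ctrl.camera("scene");pickle.dump((a,b),open("c5.pkl","wb"))
im=np.hstack([cv2.resize(x["image"][y0:y0+120,x0:x0+120,::-1],(390,390),interpolation=cv2.INTER_CUBIC) for x,x0,y0 in((a,250,130),(b,215,200))])
cv2.imwrite("pics/both5.png",im)
```

```text
t 18.45 tip riser mm [-101.9  -48.8  246.2] yawerr 0.0011 Friser [ 0.33 -0.43 -0.22] open 0.0006 toolz [-5.e-04  5.e-04 -1.e+00] j6 0.01
```

View pics/both5.png

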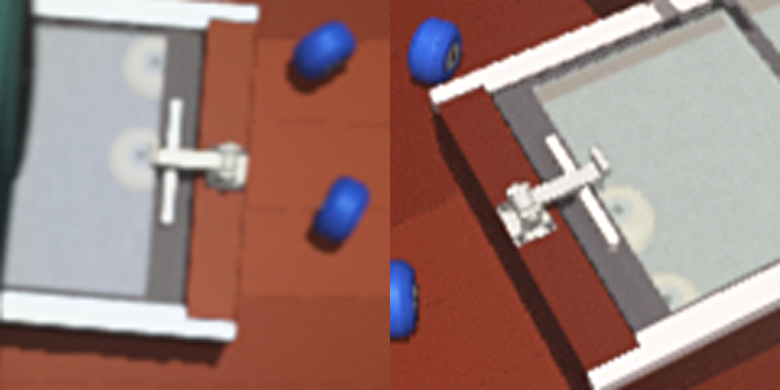

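The toggle arm lies level across the pull bar, with its tab at (160,158) on the left and (600,160) on the right. The door is shut and both wheels lie flat under the glass, so I'm handing the job in.

```bash
python3 -c "from h import *;print(ctrl.finish_job())"
```

```text
the job is handed in; nothing more can be done
None
```

I tipped the wheel flat, slid the door shut without slamming it, and pressed the toggle down over the pull bar, then handed the job in at about 18.5 s of the 51 s; the hand-in returned no verdict.

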